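# Hang the hygrometer on its stud in the lacquer workshop

## Robot

A 6-joint arm with a two-finger parallel gripper is mounted at the origin on the work surface. World frame = base frame: x ahead of the robot, y to its left, z up, the work surface at z = 0. Lengths are in mm, angles in rad, forces in N, time in s.
With the tool pointing down it reaches from about 350 to 875 mm from the base axis. Payload 4.2 kg.
Tool frame: the origin (TCP) lies at the very end of the fingers, on their centre line; the grasp point (between the pads) lies 19 mm behind it; z points along the fingers, y is the line along which they close (so a half turn about z gives the same grasp; the last joint's range is limited). The gripper opens to 85 mm and grips with 20 to 120 N. Pads are 22 mm wide; open, the fingers measure 114 mm over their backs; the gripper's body (76 mm by 85 mm) begins 54 mm behind the grasp point. The pads swing forward as they close: fully open they stand 13 mm farther back than shut.
Start: joints at [-0.985, 0.385, 0.008, 0, -1.194, -0.259], TCP at [200.649, -591.895, 231.312] pointing down, gripper open.
Joint ranges: [-3.14, 3.14], [-1.21, 2.06], [-1.07, 1.41], [-3.16, 2.05], [-2.99, -0.16], [-3.1, 3.1]. Speed limits (rad/s): [2.79, 2.79, 3.14, 3.14, 3.14, 3.14].

## Interface

Orientations are given as a unit quaternion [x, y, z, w].
In Python, from bench import arm gives the robot as it stands.
- The arm moves only by the tool servo_tool, never from a script. Its argument "rows" is a list that holds one entry, the list of rows, each a list of 7 numbers: the finger opening in mm, from 0 to 85.4, then the shift along the tool's x, y, z in mm, then the turn, a rotation vector about the tool's x, y, z in rad. A call has 1 to 10 rows; each row is the pose to reach, as a shift and turn from the pose commanded when the call began, along the tool's axes at that moment; what a row does not reach only later rows make up. A row lasts 1/8 s, in which the tool goes at most 62.5 mm and 10.7 degrees, less where a joint would pass 70% of its speed; a pose out of reach is approached as far as the arm can. A call with a gripper value outside its range is refused whole. The fingers move at their own pace and stop on an object; the grip force is fixed at half the most. Time passes only in rows, so rows that repeat a pose let the fingers close. It gives the time, the measured TCP pose, the force, the opening and the grip force at its end, in the units of the state.
- arm.read_state(): the state, without advancing time (a new reading comes with each control period).
- arm.get_image(name): name is "side" or "top"; returns the picture (480x640x3 uint8, red, green, blue); there is no depth.
- arm.camera_params(name): a dict with "intrinsics" (3x3 intrinsics, pixels), "D" ([k1, k2, p1, p2, k3] as OpenCV has them; the pictures are not rectified), "R" (3x3) and "t" (3): a world point X has camera coordinates R X + t. Camera axes: x right, y down, z forward; pixel columns grow to the right and rows downward; lengths in mm; the calibration is good to about 2 mm. A picture is of the moment at which its call begins. camera_params takes no time and is no camera call.
- arm.job_done(): hands the job in; it is judged then, once.
The state is a dict: "clock": time; "joints": joint angles; "joint_vel": joint speeds; "joint_efforts": joint torques, N m; "position": TCP position; "ee_rot": TCP orientation; "contact_force": force on the tool from outside, world axes, zero at the start; "wrist_torque": the same for the moment, N m; "gripper_width": finger opening in mm; "grasp_force": force on a finger pad.
Only numpy, scipy, OpenCV 4.12 (cv2) and the standard library are available. Lean on these libraries where they do the work, as an engineer would, in place of code of your own. Each camera call takes 0.05 s, during which the arm holds its last target. There are 200 camera calls.

## Task

Hang the white digital hygrometer on the brass-headed stud of the wooden mounting board: slip the wide part of its keyhole over the stud's head, let it slide down until the stud sits at the top of the narrow slot, and let go so that it hangs there upright and still. Leave the brass dial thermometer and the lacquer tub standing where they are.

Things in the scene. Friction and masses are not known exactly. Their poses are not given: they have to be found in the camera images.
- hygrometer: White digital display (x 5-41, y ±50, z 0-50 mm) at the foot of an upright metal plate (x 0-5, y ±50, z 0-132); 0.3 kg, loose. Origin: underside, mid-width, plate's back; x forward out of the display, z up. Keyhole through the plate: opening 42 wide, middle z 73, z 52-80, then narrowing to a 14 wide slot ending at z 118 (hung: stud axis at z 114). Blue grip block on top: x 0-32, y ±13, z 130-175.
- stud (a point): Mid-neck of a level headed stud on a fixed upright wooden board (20 mm thick, 200 wide, 160 high, foot towards the robot). x points along the stud out of the board, away from the robot; y along the board, z up. Board face at x -8, down to the bench. Neck 9 diameter, 16 long; brass head 22 diameter, x 8-14. Stud 145 above the bench.
- dial: Bystander: brass dial thermometer (86 mm diameter, paper face, red needle) on a wooden stand, 141 tall, 0.5 kg, loose. Origin at the underside of its stand (70 by 90), 20 behind its middle; x points out of the dial, z up.
- tub: Bystander: round wooden lacquer tub with lid and paper band, 93 mm diameter, 67 tall, 0.4 kg, loose. Origin at the centre of its underside, z up.
There are look-alikes about, which are no part of the job. There is more than one size of the hygrometer; the one meant has the size given above.

How it is judged:
By the outcome, as a careful person would: the job done as asked, in the order asked, and still so for the second after the job is handed in, with the robot touching nothing.
It also fails if it takes over 38 s, if anything falls off the work surface, if the arm or the gripper's body presses on something with over 40 N, if the wrist force passes 120 N, or if a joint passes its speed limit or range.

## Working session

There is one attempt and no reset: what is moved stays moved. The work goes in short steps, Python scripts to look and compute and a tool call to move; the robot and the scene stay as the last step left them, time stands still between calls to the robot, and variables do not carry over. Pictures are saved under pics/ and viewed, at most 10 in all, crops included, and the job is handed in when it is done.

Besides the shell and the picture viewer there is one more tool, called in YAML: its name, and indented under it one key for each argument. servo_tool: Moves the arm, as the interface text tells. Its arguments: {"type":"object","properties":{"rows":{"type":"array"}},"required":["rows"]}

```bash
mkdir -p pics
cat > h.py <<'E'
import numpy as np,cv2
from bench import arm
from scipy.spatial.transform import Rotation as R
def ray(cam,uv):
    p=arm.camera_params(cam);K=np.array(p["intrinsics"]);Rm=np.array(p["R"]);t=np.array(p["t"]).ravel()
    n=cv2.undistortPoints(np.array(uv,float).reshape(1,1,2),K,np.array(p["D"],float)).ravel()
    d=Rm.T@np.array([n[0],n[1],1]);return -Rm.T@t,d/np.linalg.norm(d)
def onz(cam,uv,z):
    c,d=ray(cam,uv);return c+d*(z-c[2])/d[2]
def tri(uva,uvb,a="side",b="top"):
    c1,d1=ray(a,uva);c2,d2=ray(b,uvb)
    s=np.linalg.lstsq(np.c_[d1,-d2],c2-c1,rcond=None)[0]
    p,q=c1+s[0]*d1,c2+s[1]*d2;return (p+q)/2,np.linalg.norm(p-q)
def proj(cam,X):
    p=arm.camera_params(cam)
    return cv2.projectPoints(np.array(X,float).reshape(-1,1,3),cv2.Rodrigues(np.array(p["R"],float))[0],np.array(p["t"],float),np.array(p["intrinsics"],float),np.array(p["D"],float))[0].reshape(-1,2)
def snap(cam,name):
    im=arm.get_image(cam);cv2.imwrite(f"pics/{name}.png",im[:,:,::-1]);return im
E
python3 - <<'E'
from h import *
snap("side","s0");snap("top","t0")
for c in("side","top"):
    p=arm.camera_params(c);print(c,np.round(ray(c,(320,240)),3).tolist(),np.array(p["intrinsics"])[0,0])
print(np.round(arm.read_state()["ee_rot"],4))
E
```

```text
side [[501.497, -665.271, 723.433], [0.188, 0.708, -0.68]] 591.1987965831338
top [[480.027, -50.406, 940.215], [0.178, 0.02, -0.984]] 475.2028176767373
[-1.626e-01  9.867e-01  9.000e-04 -2.000e-04]
```

View pics/s0.png

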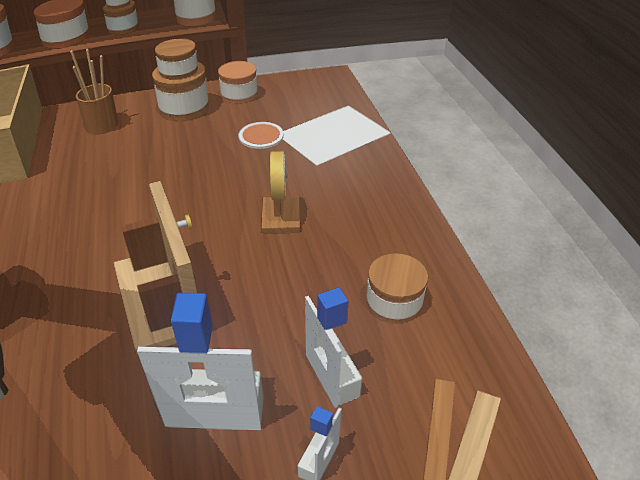

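View pics/t0.png

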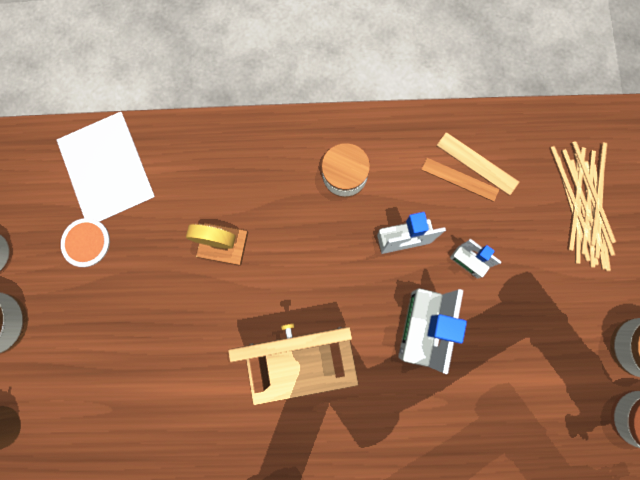

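Three candidates: large hygrometer side (205,385)/top (435,330), middle side (330,350)/top (410,232), and small side (322,440)/top (475,258). The middle one looks about 100 mm wide, so I'll measure it and confirm in an enlarged crop.

Run:
```python
from h import *
s=cv2.imread("pics/s0.png");t=cv2.imread("pics/t0.png")
for n,im in(("side",s),("top",t)):
    hsv=cv2.cvtColor(im,cv2.COLOR_BGR2HSV)
    m=cv2.inRange(hsv,(105,150,60),(130,255,255))
    k,l,st,ce=cv2.connectedComponentsWithStats(m)
    for i in range(1,k):
        if st[i,4]>40: print(n,st[i].tolist(),np.round(ce[i],1))
a=cv2.resize(s[280:420,280:380],None,fx=4,fy=4,interpolation=cv2.INTER_CUBIC)
b=cv2.resize(t[200:265,365:455],None,fx=4.4,fy=4.4,interpolation=cv2.INTER_CUBIC)
c=np.zeros((600,800,3),np.uint8);c[:560,:400]=a;c[:b.shape[0],402:402+b.shape[1]]=b[:,:398]
d=cv2.resize(s[180:265,145:212],None,fx=3.5,fy=3.5,interpolation=cv2.INTER_CUBIC);c[290:290+d.shape[0],402:402+d.shape[1]]=d
cv2.imwrite("pics/c0.png",c)
```

```text
side [318, 288, 30, 21, 396] [332.1 297.8]
side [171, 293, 35, 59, 1511] [187.7 318.8]
side [311, 407, 21, 29, 321] [320.4 418.5]
top [407, 212, 21, 25, 383] [417.1 224. ]
top [477, 246, 17, 15, 163] [485.1 253.3]
top [428, 314, 38, 29, 795] [447.2 327.9]
```

View pics/c0.png

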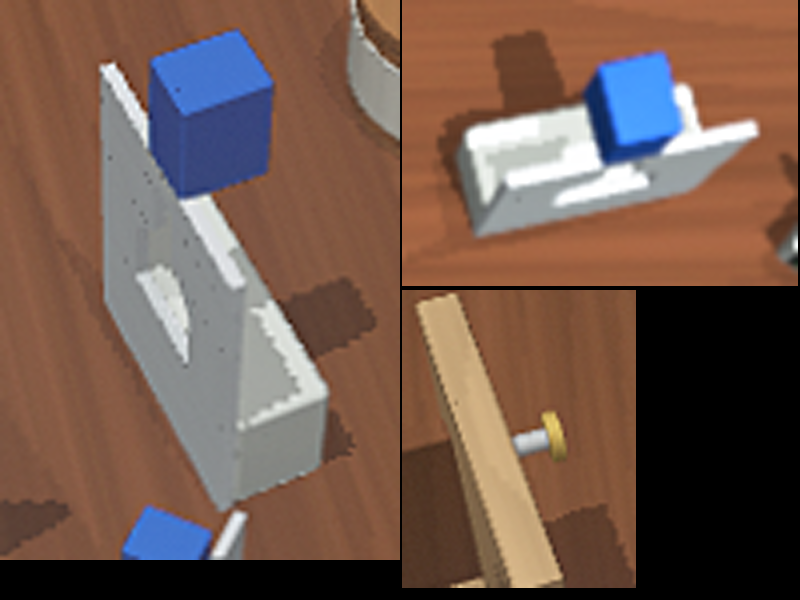

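The crop confirms the middle one as a hygrometer with keyhole, display facing away from the robot; now its size and pose, and the stud's.

Run:
```python
from h import *
f=lambda n,v:print(n,np.round(v,1))
bl,br=onz("side",(306.2,355.5),0),onz("side",(336.2,406.7),0);f("side bottom",(bl,br));f("w",np.linalg.norm(bl-br))
tl,tr=onz("side",(305.7,296.5),132),onz("side",(340.5,351.2),132);f("side top",(tl,tr));f("w",np.linalg.norm(tl-tr))
T=lambda X,Y:(365+(X-402)/4.4,200+Y/4.4)
ul,ur=onz("top",T(508,188),132),onz("top",T(757,130),132);f("top top",(ul,ur));f("w",np.linalg.norm(ul-ur))
for A,B in((bl,br),(tl,tr),(ul,ur)):
    d=A-B;f("mid",(A+B)/2);print("yaw",np.arctan2(-d[0],d[1]))
P=[onz("top",T(*q),175) for q in((588,78),(663,53),(684,137),(610,162))];f("block top",P);f("c",np.mean(P,0))
f("edges",[np.linalg.norm(P[i]-P[i-1]) for i in range(4)])
S=lambda X,Y:(280+X/4,280+Y/4)
P=[onz("side",S(*q),175) for q in((150,62),(240,35),(272,80),(185,108))];f("block side",P);f("c",np.mean(P,0))
f("edges",[np.linalg.norm(P[i]-P[i-1]) for i in range(4)])
for n,box,w in(("side",(160,200,200,240),"s0"),("top",(275,315,300,332),"t0")):
    im=cv2.imread(f"pics/{w}.png");x0,y0,x1,y1=box
    h=cv2.cvtColor(im,cv2.COLOR_BGR2HSV)[y0:y1,x0:x1]
    m=cv2.inRange(h,(20,130,120),(32,255,255));ys,xs=np.nonzero(m)
    print(n,"brass",xs.mean()+x0,ys.mean()+y0,xs.min()+x0,xs.max()+x0,ys.min()+y0,ys.max()+y0,len(xs))
f("stud head",tri((189,222),(288,327))[0]);f("err",tri((189,222),(288,327))[1])
f("neck base",tri((177.3,224.3),(290,338))[0])
a,b=onz("top",(229,350),160),onz("top",(350,330),160);d=a-b;f("board front",(a,b));f("w",np.linalg.norm(d));print(np.arctan2(-d[0],d[1]))
im=cv2.imread("pics/t0.png")[295:410,222:362]
cv2.imwrite("pics/c1.png",cv2.resize(im,None,fx=5,fy=5,interpolation=cv2.INTER_CUBIC))
```

```text
side bottom [[ 618.3 -153.     0. ]
 [ 638.3 -249.2    0. ]]
w 98.3
side top [[ 618.9 -152.3  132. ]
 [ 639.5 -250.4  132. ]]
w 100.2
top top [[ 617.4 -152.5  132. ]
 [ 637.5 -251.5  132. ]]
w 100.9
mid [ 628.3 -201.1    0. ]
yaw 0.20525803935824793
mid [ 629.2 -201.4  132. ]
yaw 0.2066572298069269
mid [ 627.4 -202.   132. ]
yaw 0.20022600700465398
block top [[ 650.9 -179.2  175. ]
 [ 659.6 -207.8  175. ]
 [ 627.3 -213.5  175. ]
 [ 618.7 -185.4  175. ]]
c [ 639.1 -196.5  175. ]
edges [32.8 29.9 32.8 29.3]
block side [[ 625.  -191.5  175. ]
 [ 655.1 -187.4  175. ]
 [ 659.6 -207.8  175. ]
 [ 630.7 -212.3  175. ]]
c [ 642.6 -199.8  175. ]
edges [21.5 30.5 21.  29.3]
side brass 188.0392156862745 220.60784313725492 185 191 215 227 51
top brass 287.1666666666667 326.1666666666667 281 293 324 328 30
stud head [480.   22.7 145.2]
err 1.4
neck base [462.3  19.5 147.2]
board front [[445.1 117.2 160. ]
 [471.9 -78.8 160. ]]
w 197.8
0.13597423392970162
```

View pics/c1.png

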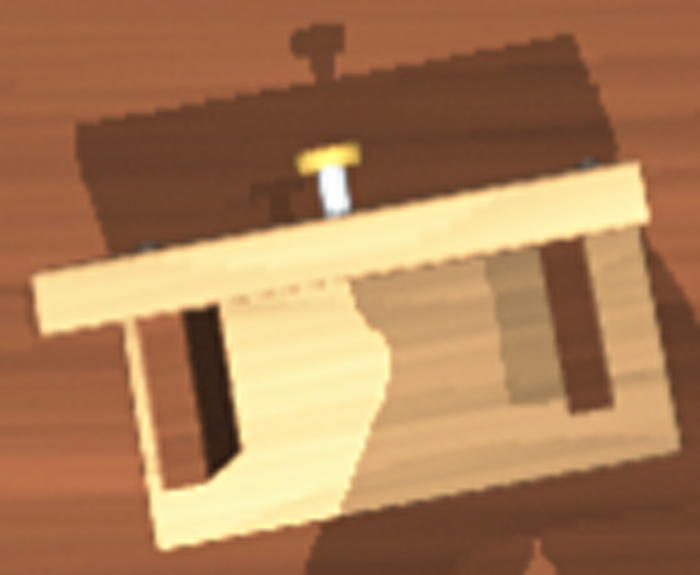

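The middle one is the right size (100 mm wide, 175 tall block top consistent); the crop shows the board's front top edge (228.6,350.4)–(349.6,327.6), head at (287.6,326.6). Next, the moves for the approach.

```bash
cat >> h.py <<'E'
def delta(pos,yaw,st=None):
    s=st or arm.read_state();R0=R.from_quat(s["ee_rot"]);best=None
    for sg in(1,-1):
        y=sg*np.array([-np.sin(yaw),np.cos(yaw),0]);z=np.array([0,0,-1.]);x=np.cross(y,z)
        rv=(R0.inv()*R.from_matrix(np.c_[x,y,z])).as_rotvec()
        if best is None or np.linalg.norm(rv)<np.linalg.norm(best):best=rv
    return np.round(R0.inv().apply(np.array(pos)-s["position"]),1),np.round(best,3)
E
python3 - <<'E'
from h import *
a,b=onz("top",(228.6,350.4),160),onz("top",(349.6,327.6),160);d=a-b;print((a+b)/2,np.linalg.norm(d),np.arctan2(-d[0],d[1]))
print("head",tri((188.5,221.3),(287.6,326.6)))
print("big block",tri((190,300),(450,329)),"tub",onz("top",(346,163),67),"dial",onz("top",(212,235),135))
print(delta((644,-198.3,300),.204));print(delta((644,-198.3,142),.204))
print(R.from_quat(arm.read_state()["ee_rot"]).as_matrix().round(3))
E
```

```text
[460.1429586  19.8053151 160.       ] 198.60489787751456 0.1580495516976046
head (array([480.09246827,  23.18880297, 146.32464442]), np.float64(0.1660860884897905))
big block (array([ 471.5427282 , -220.31066723,  239.17813729]), np.float64(3.043908029889534)) tub [786.57906644 -86.38383685  67.        ] dial [639.95791275 153.76894676 135.        ]
(array([-546.2,  230.2,  -69.3]), array([ 0.002, -0.   ,  0.123]))
(array([-546.2,  229.9,   88.7]), array([ 0.002, -0.   ,  0.123]))
[[-0.947 -0.321 -0.001]
 [-0.321  0.947  0.002]
 [ 0.     0.002 -1.   ]]
```

servo_tool:
  rows:
    - [[85, -30, 12, -60, 0, 0, 0.02], [85, -546, 230, -69, 0, 0, 0.123], [85, -546, 230, -69, 0, 0, 0.123], [85, -546, 230, -69, 0, 0, 0.123], [85, -546, 230, -69, 0, 0, 0.123], [85, -546, 230, -69, 0, 0, 0.123], [85, -546, 230, -69, 0, 0, 0.123], [85, -546, 230, -69, 0, 0, 0.123], [85, -546, 230, -69, 0, 0, 0.123], [85, -546, 230, -69, 0, 0, 0.123]]

```text
clock: 1.35
position: [644.6, -197.5, 299.9]
ee_rot: [-0.102, 0.995, 0.0, -0.0]
contact_force: [0.6, -1.0, 0.6]
gripper_width: 85.1
grasp_force: 0.0
```

Run:
```python
from h import *
print(delta((644,-198.3,300),.204));print(delta((644,-198.3,142),.204),arm.read_state()["clock"])
```

```text
(array([ 0.8, -0.7, -0.1]), array([ 0.   , -0.001, -0.   ]))
(array([  0.6,  -0.7, 157.9]), array([ 0.   , -0.001, -0.   ])) 1.35
```

servo_tool:
  rows:
    - [[60, 0.5, -0.5, 60, 0, 0, 0], [60, 0.5, -0.5, 120, 0, 0, 0], [60, 0.5, -0.5, 158, 0, 0, 0], [60, 0.5, -0.5, 158, 0, 0, 0], [60, 0.5, -0.5, 158, 0, 0, 0]]

```text
clock: 1.98
position: [644.4, -200.1, 144.2]
ee_rot: [-0.102, 0.995, -0.001, 0.001]
contact_force: [-0.3, -0.0, 1.9]
gripper_width: 60.1
grasp_force: 0.0
```

Run:
```python
from h import *
s=snap("side","s1");t=snap("top","t1")
a=cv2.resize(s[240:420,260:400],None,fx=3,fy=3);b=cv2.resize(t[170:290,340:460],None,fx=3,fy=3)
c=np.zeros((540,800,3),np.uint8);c[:540,:420]=a;c[:360,430:790]=b
cv2.imwrite("pics/c2.png",c[:,:,::-1])
```

```text
(no output)
```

View pics/c2.png

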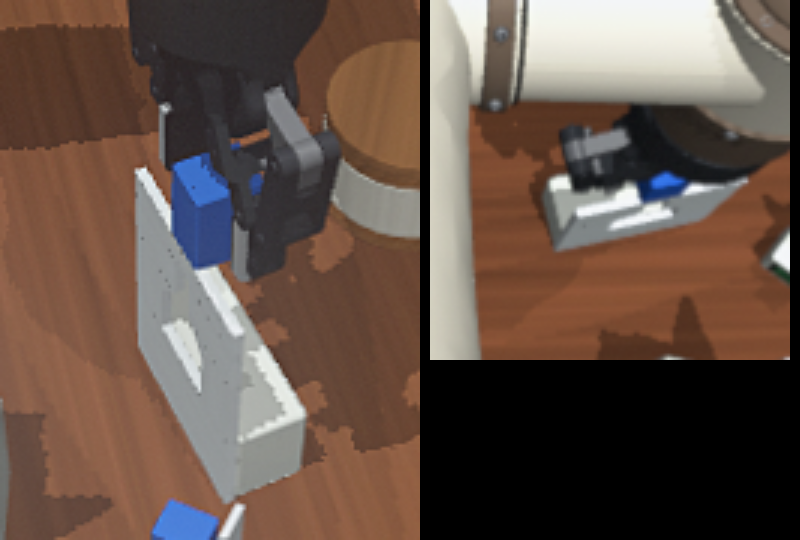

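The fingers straddle the block (crop: block (200,215), near pad (243,250)), in line with it; closing.

servo_tool:
  rows:
    - [[10, 0, 0, 0, 0, 0, 0], [10, 0, 0, 0, 0, 0, 0], [10, 0, 0, 0, 0, 0, 0], [10, 0, 0, 0, 0, 0, 0], [10, 0, 0, 0, 0, 0, 0], [10, 0, 0, 0, 0, 0, 0]]

```text
clock: 2.82
position: [643.7, -199.6, 143.6]
ee_rot: [-0.102, 0.995, -0.0, 0.001]
contact_force: [-1.2, 2.1, 5.8]
gripper_width: 25.2
grasp_force: 59.7
```

Run:
```python
from h import *
print(delta((516.1,28.7,219.6),.157))
```

```text
(array([ 78.5, 249.3, -76.3]), array([-0.001,  0.002,  0.047]))
```

servo_tool:
  rows:
    - [[10, 0, 0, -30, 0, 0, 0], [10, 0, 0, -60, 0, 0, 0], [10, 0, 10, -76, 0, 0, 0], [10, 10, 55, -76, 0, 0, 0.01], [10, 25, 105, -76, 0, 0, 0.02], [10, 45, 155, -76, 0, 0, 0.03], [10, 65, 205, -76, 0, 0, 0.04], [10, 78, 240, -76, 0, 0, 0.047], [10, 78.5, 249, -76, 0, 0, 0.047], [10, 78.5, 249, -76, 0, 0, 0.047]]

```text
clock: 4.08
position: [515.5, 28.7, 217.8]
ee_rot: [-0.079, 0.997, -0.0, -0.0]
contact_force: [-0.0, -0.3, -3.4]
gripper_width: 25.2
grasp_force: 60.1
```

Run:
```python
from h import *
s=snap("side","s2");t=snap("top","t2")
a=cv2.resize(s[130:310,120:280],None,fx=3,fy=3);b=cv2.resize(t[260:380,220:320],None,fx=3,fy=3)
c=np.zeros((540,800,3),np.uint8);c[:540,:480]=a;c[:360,490:790]=b
cv2.imwrite("pics/c3.png",c[:,:,::-1])
st=arm.read_state();print(st["position"],R.from_quat(st["ee_rot"]).as_matrix()[:,1:].round(3).tolist())
```

```text
[516.05351209  27.78589298 217.80562557] [[-0.156, -0.001], [0.988, -0.0], [-0.0, -1.0]]
```

View pics/c3.png

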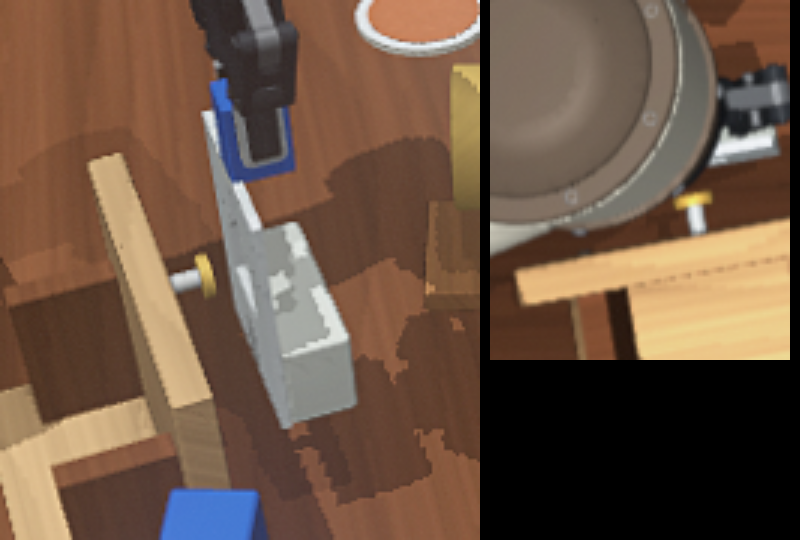

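Run:
```python
from h import *
y=.157;ex=np.array([np.cos(y),np.sin(y),0]);ey=np.array([-np.sin(y),np.cos(y),0]);ez=np.array([0,0,1])
o=np.array([516.05,27.8,74.2])-15.5*ex
print("origin",o)
P=[o-50*ey,o-50*ey+132*ez,o+50*ey+132*ez,o-50*ey+41*ex,o-50*ey+41*ex+50*ez,o-50*ey+5*ex+132*ez]
print("pred side",(3*(proj("side",P)-[120,130])).round(0).tolist())
s=np.array([469.2,21.3,145])
print("stud crop side",(3*(proj("side",[s+14*ex,s+11*ex,s-8*ex])-[120,130])).round(0).tolist(),"top",(3*(proj("top",[s+14*ex,s+11*ex,s-8*ex,o-50*ey+132*ez,o-50*ey+5*ex+132*ez])-[220,260])+[490,0]).round(0).tolist())
# displacement stud->origin in stud frame
print("rel",(o-s)@ex,(o-s)@ey,(o-s)[2])
```

```text
origin [500.74063768  25.37648491  74.2       ]
pred side [[289.0, 431.0], [257.0, 231.0], [205.0, 114.0], [366.0, 408.0], [357.0, 338.0], [268.0, 228.0]]
stud crop side [[211.0, 275.0], [206.0, 276.0], [169.0, 286.0]] top [[692.0, 194.0], [693.0, 200.0], [699.0, 234.0], [773.0, 141.0], [772.0, 131.0]]
rel 31.790095014252657 -0.9052146391612378 -70.8
```

servo_tool:
  rows:
    - [[10, 0, 1, -2, 0, 0, 0], [10, 6, 1, -2, 0, 0, 0], [10, 12, 1, -2, 0, 0, 0], [10, 18, 1, -2, 0, 0, 0], [10, 23, 1, -2, 0, 0, 0], [10, 28, 1, -2, 0, 0, 0], [10, 32, 1, -2, 0, 0, 0], [10, 34, 1, -2, 0, 0, 0], [10, 34, 1, -2, 0, 0, 0]]

```text
clock: 5.3
position: [482.1, 23.9, 220.3]
ee_rot: [-0.078, 0.997, 0.0, 0.0]
contact_force: [0.5, 0.1, -2.8]
gripper_width: 24.9
grasp_force: 60.1
```

Run:
```python
from h import *
s=snap("side","s3")
cv2.imwrite("pics/c4.png",cv2.resize(s[140:280,130:270],None,fx=4,fy=4,interpolation=cv2.INTER_CUBIC)[:,:,::-1])
st=arm.read_state();print(st["position"],st["contact_force"])
y=.157;ex=np.array([np.cos(y),np.sin(y),0]);ey=np.array([-np.sin(y),np.cos(y),0])
s=np.array([469.2,21.3,145]);o=np.array(st["position"])-15.5*ex-[0,0,143.6];print((o-s)@ex,(o-s)@ey,(o-s)[2])
```

```text
[482.24011615  23.94614607 220.3428593 ] [-0.00717285  0.18557478 -3.42456782]
-2.2065266016230893 0.5747026193335183 -68.25714069837349
```

View pics/c4.png

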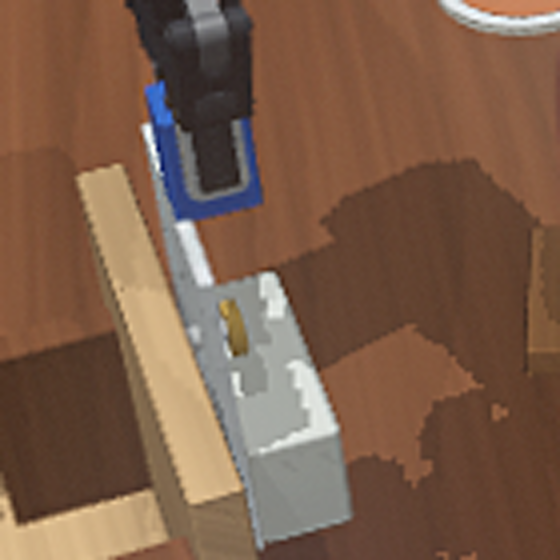

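The brass head (235,325 in the crop) is now in front of the plate, above the display, with no contact force. I'll slide it down slowly.

servo_tool:
  rows:
    - [[10, 0, 0, 4, 0, 0, 0], [10, 0, 0, 8, 0, 0, 0], [10, 0, 0, 12, 0, 0, 0], [10, 0, 0, 16, 0, 0, 0], [10, 0, 0, 20, 0, 0, 0], [10, 0, 0, 24, 0, 0, 0], [10, 0, 0, 28, 0, 0, 0], [10, 0, 0, 32, 0, 0, 0], [10, 0, 0, 32, 0, 0, 0]]

```text
clock: 6.48
position: [481.9, 23.9, 187.9]
ee_rot: [-0.078, 0.997, -0.0, -0.0]
contact_force: [-0.0, 0.5, -3.7]
gripper_width: 25.1
grasp_force: 60.1
```

servo_tool:
  rows:
    - [[10, 0, 0, 4, 0, 0, 0], [10, 0, 0, 8, 0, 0, 0], [10, 0, 0, 11, 0, 0, 0], [10, 0, 0, 12, 0, 0, 0], [10, 0, 0, 12, 0, 0, 0], [10, 0, 0, 12, 0, 0, 0]]

```text
clock: 7.22
position: [482.3, 23.9, 176.4]
ee_rot: [-0.078, 0.997, 0.0, 0.0]
contact_force: [-0.7, 0.3, -3.3]
gripper_width: 25.1
grasp_force: 60.1
```

servo_tool:
  rows:
    - [[10, 0, 0, 1, 0, 0, 0], [10, 0, 0, 1.5, 0, 0, 0], [10, 0, 0, 1.5, 0, 0, 0], [10, 0, 0, 1.5, 0, 0, 0]]

```text
clock: 7.72
position: [482.2, 23.9, 174.8]
ee_rot: [-0.078, 0.997, 0.0, 0.0]
contact_force: [0.3, 0.8, -3.2]
gripper_width: 25.6
grasp_force: 60.1
```

servo_tool:
  rows:
    - [[10, 0, 0, 1, 0, 0, 0], [10, 0, 0, 1, 0, 0, 0], [10, 0, 0, 1, 0, 0, 0]]

```text
clock: 8.1
position: [482.4, 24.0, 174.2]
ee_rot: [-0.078, 0.997, -0.0, 0.0]
contact_force: [-0.6, -0.2, 0.2]
gripper_width: 25.4
grasp_force: 60.5
```

The load has moved onto the stud. Next, push the plate back until it meets the board, so it doesn't swing on release.

servo_tool:
  rows:
    - [[10, 2, 0, -0.5, 0, 0, 0], [10, 4, 0, -0.5, 0, 0, 0], [10, 5, 0, -0.5, 0, 0, 0], [10, 5, 0, 0, 0, 0, 0], [10, 5, 0, 0, 0, 0, 0]]

```text
clock: 8.72
position: [478.1, 23.4, 174.3]
ee_rot: [-0.079, 0.997, 0.0, 0.001]
contact_force: [2.8, 1.3, -2.1]
gripper_width: 24.9
grasp_force: 60.3
```

servo_tool:
  rows:
    - [[10, 0.3, 0, 0.6, 0, 0, 0], [10, 0.3, 0, 0.6, 0, 0, 0], [28, 0.3, 0, 0.6, 0, 0, 0], [32, 0.3, 0, 0.6, 0, 0, 0], [40, 0.3, 0, 0.6, 0, 0, 0], [60, 0.3, 0, 0.6, 0, 0, 0], [60, 0.3, 0, 0.6, 0, 0, 0], [60, 0.3, 0, 0.6, 0, 0, 0]]

```text
clock: 9.72
position: [476.8, 23.1, 173.2]
ee_rot: [-0.078, 0.997, 0.0, -0.0]
contact_force: [-0.8, 0.1, 0.8]
gripper_width: 59.5
grasp_force: 0.0
```

servo_tool:
  rows:
    - [[60, 0, 0, -15, 0, 0, 0], [60, 0, 0, -40, 0, 0, 0], [60, 0, 0, -80, 0, 0, 0], [60, 0, 0, -130, 0, 0, 0], [60, 0, -60, -150, 0, 0, 0], [60, 0, -110, -150, 0, 0, 0], [60, 0, -160, -150, 0, 0, 0], [60, 0, -200, -150, 0, 0, 0], [60, 0, -200, -150, 0, 0, 0]]

```text
clock: 10.85
position: [508.1, -176.6, 322.4]
ee_rot: [-0.076, 0.997, 0.0, -0.001]
contact_force: [-0.1, -0.1, -0.8]
gripper_width: 59.9
grasp_force: 0.0
```

Run:
```python
from h import *
s=snap("side","s4");t=snap("top","t4")
a=cv2.resize(s[150:310,110:260],None,fx=3,fy=3);b=cv2.resize(t[260:400,210:360],None,fx=2.2,fy=2.2)
c=np.zeros((600,800,3),np.uint8);c[:480,:450]=a;c[:308,460:790]=b
d=cv2.resize(s,(384,288))[:,:330];c[310:598,460:790]=d
cv2.imwrite("pics/c5.png",c[:,:,::-1])
print(arm.read_state()["clock"])
```

```text
10.95
```

View pics/c5.png

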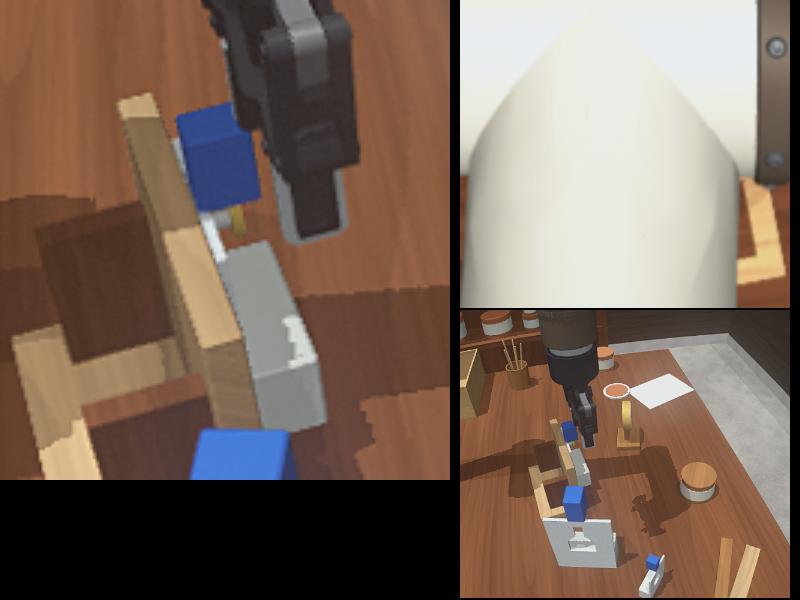

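The hygrometer hangs flush on the board, upright, with the brass head (238,220 in the crop) near the plate top just under the grip block. The dial and tub are where they were, and the gripper is clear. I'll check that it's still, then hand in.

Run:
```python
from h import *
a=cv2.imread("pics/s4.png")
for _ in range(8): b=arm.get_image("side")[:,:,::-1]
print(cv2.absdiff(a,np.ascontiguousarray(b))[150:310,110:200].max(1).max(0))
d=cv2.absdiff(cv2.imread("pics/s0.png"),np.ascontiguousarray(b))
print("dial/tub change",d[150:235,255:305].mean(),d[250:320,365:430].mean())
if cv2.absdiff(a,np.ascontiguousarray(b))[150:310,110:200].mean()<2: print(arm.job_done())
```

```text
[132 114 124]
dial/tub change 8.180078431372548 8.72901098901099
the job is handed in; nothing more can be done
None
```

The 100 mm hygrometer hangs upright on the brass-headed stud, flush with the board, and I handed it in at about 11 s. The dial and tub looked unmoved. My stillness check passed on average, but some pixels still changed over about 0.4 s and I didn't find out why.

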